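Cull the chipped mount and set the holder's clamp cap

ROBOT

A 6-joint arm with a two-finger parallel gripper is mounted at the origin on the work surface. World frame = base frame: x ahead of the robot, y to its left, z up, the work surface at z = 0. Lengths are in m, angles in rad, forces in N, time in s.
With the tool pointing down it reaches from about 0.425 to 0.95 m from the base axis. Payload 3.5 kg.
Tool frame: the origin (TCP) lies at the very end of the fingers, on their centre line; the grasp point (between the pads) lies 19 mm behind it; x points along the fingers, z is the direction in which the jaws open and shut, and the axes are right-handed (so a half turn about x gives the same grasp; the last joint's range is limited). The gripper opens to 85 mm and grips with 20 to 120 N. Pads are 22 mm wide; open, the fingers measure 114 mm over their backs; the gripper's body (76 mm by 85 mm) begins 54 mm behind the grasp point. The pads swing forward as they close: fully open they stand 13 mm farther back than shut.
Start: joints at [-1.356, 0.286, 1.577, -0, 1.279, -0.15], TCP at [0.241, -0.631, 0.206] pointing down, gripper open.
Joint ranges: [-2.77, 2.77], [-0.9, 2.22], [0.21, 2.48], [-1.53, 4.67], [0.24, 2.81], [-2.84, 2.84]. Speed limits (rad/s): [2.79, 2.79, 3.14, 3.14, 3.14, 3.14].

INTERFACE

Orientations are given as a unit quaternion [x, y, z, w].
In Python, from plant import ctrl, cams gives the robot as it stands.
- The arm moves only by the tool play_rows, never from a script. Its argument "rows" is a list of rows, each a list of 3 entries, a list of its own where there are three numbers: the opening in per cent of the stroke, from 0 (shut) to 100 (fully open), then the shift along the tool's x, y, z in units of 0.3 m (1.0 is 0.3 m), then the turn, a rotation vector about the tool's x, y, z in units of pi/2 rad (1.0 is pi/2 rad). A call has 1 to 10 rows; each row is the pose to reach, as a shift and turn from the pose commanded when the call began, along the tool's axes at that moment; what a row does not reach only later rows make up. A row lasts 1/12 s, in which the tool goes at most 41.7 mm and 7.16 degrees, less where a joint would pass 70% of its speed; a pose out of reach is approached as far as the arm can. A call with a number of a shift or a turn outside -1 to 1 is refused whole. A call with a gripper value outside its range is refused whole. The fingers move at their own pace and stop on an object; "force" is the grip in N (left out, the last holds). Time passes only in rows, so rows that repeat a pose let the fingers close. It gives the time, the measured TCP pose, the force and the opening at its end, in the units of the state.
- ctrl.get_state(): the state, without advancing time (a new reading comes with each control period).
- cams.read_camera(name): name is "side" or "top" or "wrist"; returns a dict with "color" (480x640x3 uint8, red, green, blue), "fx", "fy", "cx", "cy" (pixels), "k1" (the pictures are not rectified: a ray, as slopes to the right and down, at radius r is drawn at 1 + k1 r^2 times it, then the intrinsics apply), "view" (4x4, takes a point from world to camera coordinates). Camera axes: x right, y down, z forward; pixel columns grow to the right and rows downward; lengths in m; the calibration is good to about 2 mm. A picture is of the moment at which its call begins. There is no depth.
- ctrl.sign_off(): hands the job in, once; it reports no verdict.
The state is a dict: "time": time; "qpos": joint angles; "dq": joint speeds; "joint_efforts": joint torques, N m; "eef_pos": TCP position; "tcp_rot": TCP orientation; "contact_force": force on the tool from outside, world axes, zero at the start; "wrist_torque": the same for the moment, N m; "opening": opening from 0.0 (shut) to 1.0 (fully open).
Only numpy, scipy, OpenCV 4.12 (cv2) and the standard library are available. Lean on these libraries where they do the work, as an engineer would, in place of code of your own. Each camera call takes 0.05 s, during which the arm holds its last target. There are 200 camera calls.

TASK

Take the one chipped resin mount (a slice of its side has broken off) out of the specimen holder and put it in the red reject tray. Then screw the holder's black knurled cap down, clockwise, until it bottoms out, and back it off a quarter turn so the good mounts can float. Finish while still gripping the cap there, leaving the three good mounts in their pockets and everything else on the bench where it is.

Things in the scene. Friction and masses are not known exactly. Their poses are not given: they have to be found in the camera images.
- holder: fixed aluminium plate 180 x 180 x 16 mm; origin at the centre of its underside on the table, z up. Four round pockets, 42 mm across, 8 mm deep, centred at x, y = +-48 mm in its frame. A spindle rises at its centre: foot of 52 mm diameter up to 24 mm above the table, shoulder of 36 mm diameter up to 52 mm, then the thread that carries the cap
- chipped: chipped mount: dark green cylinder, pale disc in its top, 40 mm diameter, 26 mm tall, about 40 g, a slice broken off leaving an upright flat 8 mm from its axis. Origin on the axis at the underside, z up; +x points at the flat, so the full 40 mm width is along y. Loose in one of the four pockets (underside 8 mm, top 34 mm above the table), its x within 0.2 rad of the holder's x
- good_a: a good resin mount: dark green full-round cylinder with a pale metal disc in its top, 40 mm diameter, 26 mm tall, 50 g; origin at the centre of its underside; loose in a pocket of the holder, to be left there
- good_b: a good resin mount: dark green full-round cylinder with a pale metal disc in its top, 40 mm diameter, 26 mm tall, 50 g; origin at the centre of its underside; loose in a pocket of the holder, to be left there
- good_c: a good resin mount: dark green full-round cylinder with a pale metal disc in its top, 40 mm diameter, 26 mm tall, 50 g; origin at the centre of its underside; loose in a pocket of the holder, to be left there
- cap (a joint): rotation of the cap on its thread, rad: 0 = bottomed out on the shoulder (hard stop), growing anticlockwise from above as it backs off; starts at 2.1 to 3.4, range 0 to 5.5; it cannot come off. Right-hand thread: clockwise from above screws it down. Rises 6 mm per turn, slight friction (0.06 N m), stays where it is left
- cap_grip (a point): centre of the black knurled round cap, 44 mm diameter, 26 mm tall, a white line on its top from near the centre to the edge along the point's x axis; the point is on the upright axis at half the cap's height, 65 mm above the table when bottomed out (cap then from 52 to 78 mm)
- tray: fixed red open reject tray, 120 x 120 x 25 mm outside, walls and floor 5 mm; origin at the centre of its underside on the table; it stands to the left or to the right of the holder
- slidebox: fixed closed blue slide box, 110 x 110 x 30 mm, on the other side of the holder from the tray; origin at the centre of its underside
- cleaner: loose small clear bottle with a blue cap, 38 mm diameter, 85 mm tall, upright; origin at the centre of its underside; leave alone
- phone: loose black phone lying flat, 75 x 155 x 9 mm; origin at the centre of its underside; leave alone
- eyepiece: loose black microscope eyepiece, 34 mm diameter, 62 mm tall, upright; origin at the centre of its underside; leave alone
- driver: loose red-handled screwdriver lying along its x axis, 200 mm long, handle 26 mm thick; origin under its middle; leave alone
Things that resemble listed ones, but are neither listed nor needed, are in the scene too. Several things look just like the tray: the one meant starts farthest from the robot's base.

How it is judged:
By the outcome, as a careful person would: the job done as asked, in the order asked, and still so for the second after the job is handed in, while the arm keeps its last pose, push and grip.
It also fails if it takes over 64 s, if anything falls off the work surface, if the arm or the gripper's body presses on something with over 40 N, if the wrist force passes 120 N, or if a joint passes its speed limit or range.

## Working session

There is one attempt and no reset: what is moved stays moved. The work goes in short steps, Python scripts to look and compute and a tool call to move; the robot and the scene stay as the last step left them, time stands still between calls to the robot, and variables do not carry over. Pictures are saved under pics/ and viewed, about 8 in all and at most 12, crops included, and the job is handed in when it is done.

Besides the shell and the picture viewer there is one more tool, called after "Emit:" as name(argument=value, ...) on one line, values as JSON. play_rows: Moves the arm, as the interface text tells. Shifts and turns lie within -1 to 1; 1 stands for 0.3 m of shift or pi/2 rad of turn. Its arguments: {"type":"object","properties":{"rows":{"type":"array"},"force":{"type":"number"}},"required":["rows"]}

```bash
ls; mkdir -p pics; cat > h.py <<'E'
import numpy as np, cv2
from plant import ctrl, cams
from scipy.spatial.transform import Rotation as R
def K(c): return np.array([[c['fx'],0,c['cx']],[0,c['fy'],c['cy']],[0,0,1.]])
def proj(c,p):
    V=np.array(c['view']); p=np.atleast_2d(p)
    q=p@V[:3,:3].T+V[:3,3]; s=q[:,:2]/q[:,2:]; s=s*(1+c['k1']*(s**2).sum(1,keepdims=True))
    return s*[c['fx'],c['fy']]+[c['cx'],c['cy']]
def ray(c,uv,z):
    V=np.array(c['view']); uv=np.atleast_2d(np.float64(uv))
    s=cv2.undistortPoints(uv[:,None],K(c),np.array([c['k1'],0,0,0.]))[:,0]
    d=np.c_[s,np.ones(len(s))]@V[:3,:3]; o=-V[:3,:3].T@V[:3,3]
    return o+d*((z-o[2])/d[:,2])[:,None]
def save(n,im): cv2.imwrite('pics/'+n+'.png',im[...,::-1])
E
python3 - <<'E'
from h import *
a=cams.read_camera('top');b=cams.read_camera('side')
for n,c in(('top',a),('side',b)):
    save(n,c['color']);print(n,c['fx'],c['k1'],np.round(np.linalg.inv(c['view']),3))
s=ctrl.get_state();print(s)
E
```

```text
pics
top 505.4761844532531 -0.06828920327401941 [[-2.300e-02 -9.880e-01  1.510e-01  2.980e-01]
 [-1.000e+00  2.300e-02 -1.000e-03 -4.400e-02]
 [-2.000e-03 -1.510e-01 -9.890e-01  1.612e+00]
 [ 0.000e+00  0.000e+00  0.000e+00  1.000e+00]]
side 470.0607464374555 0.028389831850589648 [[-0.998 -0.057  0.025  0.499]
 [-0.06   0.762 -0.645  0.732]
 [ 0.017 -0.645 -0.764  1.003]
 [ 0.     0.     0.     1.   ]]
{'time': 0.1, 'qpos': array([-1.35600302e+00,  2.87123928e-01,  1.57805329e+00, -2.63791882e-05,
        1.27864072e+00, -1.49992327e-01]), 'dq': array([-0.00012754, -0.00238267, -0.00359282, -0.00039136,  0.00034048,
        0.00073669]), 'joint_efforts': array([ 1.27502684e-03, -4.07296729e+01, -2.93697810e+01, -1.21603571e-04,
        3.41408908e-03, -2.71470697e-06]), 'eef_pos': array([ 0.2406873 , -0.62991409,  0.20514206]), 'tcp_rot': array([ 0.40154366,  0.58297918, -0.40048068,  0.58181887]), 'contact_force': array([ 0.22814688, -0.40079847, -0.01117097]), 'wrist_torque': array([-0.03453637, -0.04793878, -0.06551429]), 'opening': 1.0016099222940156}
```

View pics/top.png

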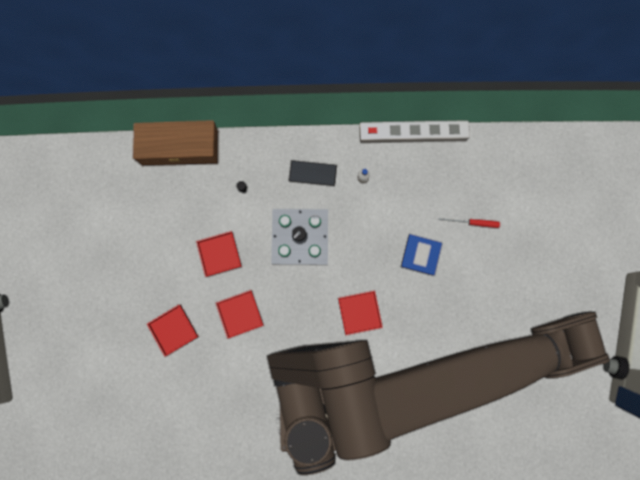

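View pics/side.png

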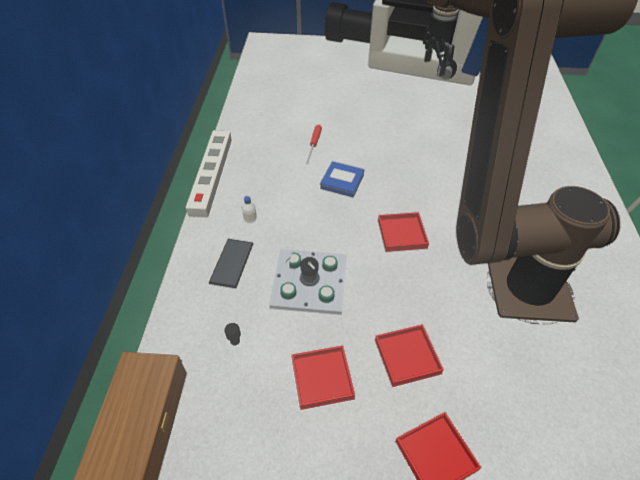

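The top view shows the holder at about (300,237), with mounts at (285,221), (315,221), (284,251) and (314,251). The four red trays are at (219,254), (240,314), (173,330) and (360,313), and the slide box is at (422,255). Next I'll measure these and enlarge the holder.

```bash
python3 - <<'E'
from h import *
a=cams.read_camera('top');b=cams.read_camera('side')
im=a['color'];hsv=cv2.cvtColor(im,cv2.COLOR_RGB2HSV)
red=cv2.inRange(hsv,(0,120,80),(8,255,255))|cv2.inRange(hsv,(172,120,80),(180,255,255))
for c in cv2.findContours(red,0,2)[0]:
    if cv2.contourArea(c)>600:
        r=cv2.minAreaRect(c);p=ray(a,[r[0]],.02)[0];print('tray',np.round(r[0],1),np.round(r[1],1),r[2],np.round(p,3),'dist',round(np.hypot(*p[:2]),3))
# holder: grey-blue plate
lo=im[180:290,250:350].astype(int)
print(im[215,300],im[190,260],im[258,300])
for n,c,(u0,v0,u1,v1) in(('top',a,(260,198,340,276)),('side',b,(262,240,358,320))):
    save('z'+n,cv2.resize(c['color'][v0:v1,u0:u1],None,fx=5,fy=5,interpolation=cv2.INTER_CUBIC))
x=np.vstack([cv2.copyMakeBorder(cv2.imread(f'pics/z{n}.png'),0,0,0,480-w,cv2.BORDER_CONSTANT) if w<480 else cv2.imread(f'pics/z{n}.png') for n,w in(('top',400),('side',480))])
x=np.hstack([cv2.resize(cv2.imread('pics/ztop.png'),(390,390)),cv2.resize(cv2.imread('pics/zside.png'),(410,342+48))]);cv2.imwrite('pics/zoom.png',x)
# mounts: green
g=cv2.inRange(hsv,(40,50,20),(95,255,255))[200:275,265:335]
def comps(m,off):
    n,l,s,ce=cv2.connectedComponentsWithStats(m)
    return [(s[i,4],ce[i]+off) for i in range(1,n) if s[i,4]>15]
for A,ce in comps(g,(265,200)): print('green',A,np.round(ce,1),np.round(ray(a,[ce],.034)[0],3))
# plate corners
d=cv2.absdiff(cv2.cvtColor(im,cv2.COLOR_RGB2LAB),np.full_like(im,0))
f=im.astype(int);m=((f[...,2]-f[...,0])>8).astype(np.uint8)*255;k=np.zeros_like(m);k[195:280,258:342]=m[195:280,258:342]
k=cv2.morphologyEx(k,3,np.ones((7,7)))
c=max(cv2.findContours(k,0,2)[0],key=cv2.contourArea);r=cv2.minAreaRect(c);bx=cv2.boxPoints(r);print('plate',r,np.round(ray(a,bx,.016),3),ray(a,[r[0]],.016))
E
```

```text
tray [172.1 330. ] [36.9 38.9] 59.03623962402344 [0.279 0.431 0.02 ] dist 0.514
tray [359.8 312.4] [36.9 37.1] 78.69007110595703 [ 0.322 -0.158  0.02 ] dist 0.358
tray [239.3 313.9] [36.9 37.4] 70.34617614746094 [0.326 0.22  0.02 ] dist 0.393
tray [218.5 253.7] [36.3 36.7] 74.74488067626953 [0.517 0.286 0.02 ] dist 0.591
[155 160 165] [175 175 172] [156 160 166]
green 34 [284.5 222.8] [0.61  0.073 0.034]
green 32 [314.6 223.6] [ 0.605 -0.022  0.034]
green 31 [314. 253.] [ 0.511 -0.019  0.034]
green 25 [285.  253.7] [0.511 0.073 0.034]
plate ((299.0, 236.5), (53.0, 54.0), 90.0) [[ 0.656  0.115  0.016]
 [ 0.652 -0.06   0.016]
 [ 0.48  -0.056  0.016]
 [ 0.484  0.116  0.016]] [[0.56763445 0.02871023 0.016     ]]
```

View pics/zoom.png

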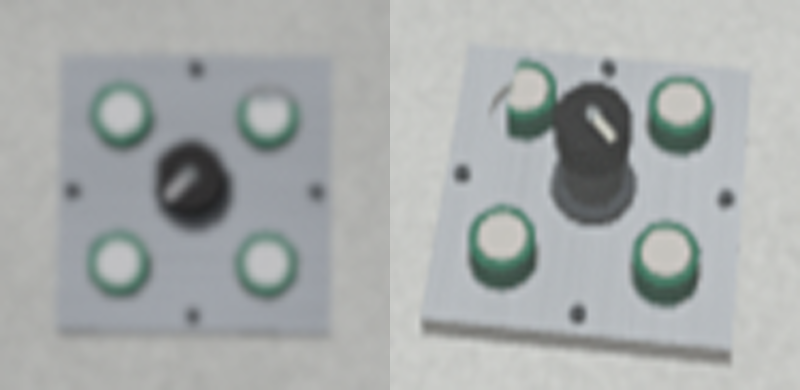

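The chipped mount is the top-view one at (315,221). Its far (+x) side is cut flat, and the side view shows the same flat at left; the other three are full rounds. The tray is the one at (219,254), because its 0.591 m is the largest distance from the base (the others are 0.514, 0.393 and 0.358 m) and it stands opposite the slide box. I'll move above the chipped mount and look from close up.

```bash
cat >> h.py <<'E'
def go(p,yaw,pm=True):
    """shift/turn units from measured pose to TCP p, tool down, jaw axis (tool z) at yaw (world)"""
    s=ctrl.get_state();R0=R.from_quat(s['tcp_rot'])
    best=None
    for y in (yaw,yaw+np.pi):
        z=np.array([np.cos(y),np.sin(y),0]);x=np.array([0,0,-1.]);M=R.from_matrix(np.c_[x,np.cross(z,x),z])
        t=(R0.inv()*M).as_rotvec()/(np.pi/2)
        if best is None or abs(t).max()<abs(best).max(): best=t
    z=R0.as_matrix()[:,2]
    print('t',round(s['time'],2),'pos',np.round(s['eef_pos'],4),'jawyaw',round(np.arctan2(z[1],z[0]),3),'q',np.round(s['qpos'],2),'F',np.round(s['contact_force'],1),'T',np.round(s['wrist_torque'],2),'op',round(s['opening'],3))
    print('shift',np.round(R0.inv().apply(np.array(p)-s['eef_pos'])/.3,3),'turn',np.round(best,3))
E
python3 - <<'E'
from h import *
go([.60,-.02,.20],np.pi/2)
E
```

```text
t 0.2 pos [ 0.2407 -0.6302  0.2056] jawyaw -1.206 q [-1.36  0.29  1.58 -0.    1.28 -0.15] F [-0.7  0.2  0.3] T [-0.03 -0.03 -0.03] op 1.001
shift [ 0.021  1.844 -1.473] turn [ 0.232 -0.001  0.   ]
```

Emit:
play_rows(rows=[[100,[0,0.92,-0.73],[0,0,0]],[100,[0,0.92,-0.73],[0,0,0]],[100,[0,0.92,-0.73],[0,0,0]],[100,[0,0.92,-0.73],[0,0,0]],[100,[0,0.92,-0.73],[0,0,0]],[100,[0,0.92,-0.73],[0,0,0]],[100,[0,0.92,-0.73],[0,0,0]],[100,[0,0.92,-0.73],[0,0,0]],[100,[0,0.92,-0.73],[0,0,0]],[100,[0,0.92,-0.73],[0,0,0]]])

```text
time: 1.03
eef_pos: [0.4221, -0.3238, 0.2063]
tcp_rot: [0.4, 0.584, -0.399, 0.583]
contact_force: [0.9, 0.0, 0.6]
opening: 0.998
```

Emit:
play_rows(rows=[[100,[0,0.92,-0.74],[0.23,0,0]],[100,[0,0.92,-0.74],[0.23,0,0]],[100,[0,0.92,-0.74],[0.23,0,0]],[100,[0,0.92,-0.74],[0.23,0,0]],[100,[0,0.92,-0.74],[0.23,0,0]],[100,[0,0.92,-0.74],[0.23,0,0]],[100,[0,0.92,-0.74],[0.23,0,0]],[100,[0,0.92,-0.74],[0.23,0,0]],[100,[0,0.92,-0.74],[0.23,0,0]],[100,[0,0.92,-0.74],[0.23,0,0]]])

```text
time: 1.87
eef_pos: [0.6012, -0.0178, 0.2062]
tcp_rot: [0.499, 0.502, -0.497, 0.502]
contact_force: [-2.5, 0.6, 0.1]
opening: 0.997
```

```bash
python3 - <<'E'
from h import *
go([.60,-.02,.20],np.pi/2)
w=cams.read_camera('wrist');save('w1',w['color']);print(np.round(np.linalg.inv(w['view']),3),w['fx'])
E
```

```text
t 1.87 pos [ 0.6012 -0.0178  0.2062] jawyaw -1.563 q [-0.2   0.13  1.76  0.    1.25  1.36] F [-2.5  0.6  0.1] T [ 0.   -0.01  0.01] op 0.997
shift [ 0.021 -0.004  0.007] turn [ 0.005 -0.001 -0.001]
[[ 0.008 -0.96  -0.281  0.673]
 [-1.    -0.008 -0.001 -0.018]
 [-0.002  0.281 -0.96   0.373]
 [ 0.     0.     0.     1.   ]] 414.474834677857
```

View pics/w1.png

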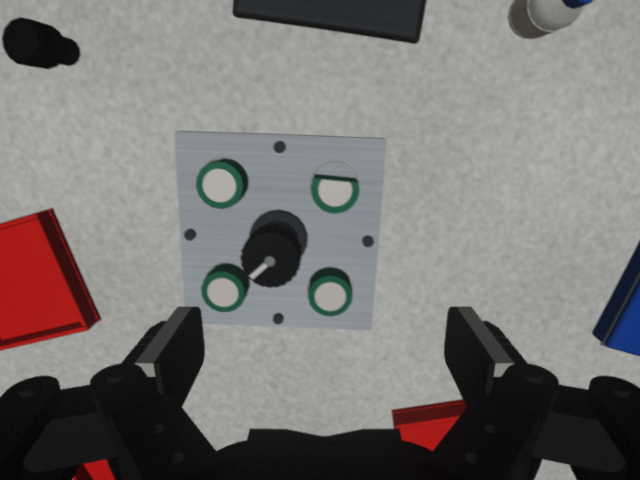

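Close view: the cut mount is at (335,190), with its flat at row 178 facing away (+x) and the empty part of its pocket behind it. The others, at (221,186), (223,290) and (330,294), are full rounds. Now measuring the mount, holder and cap.

```bash
cat >> h.py <<'E'
def fitc(p):
    A=np.c_[2*p[:,:2],np.ones(len(p))];x=np.linalg.lstsq(A,(p[:,:2]**2).sum(1),rcond=None)[0]
    return x[:2],np.sqrt(x[2]+x[0]**2+x[1]**2)
E
python3 - <<'E'
from h import *
w=cams.read_camera('wrist');im=w['color'];f=im.astype(int);hsv=cv2.cvtColor(im,cv2.COLOR_RGB2HSV)
m=((f.min(2)>165)&(f[...,0]-f[...,2]>-6)).astype(np.uint8)*255
print(im[190,221],im[150,240],im[230,340])
cs=[]
for u,v in((221,186),(335,192),(223,292),(330,296)):
    k=np.zeros_like(m);k[v-26:v+26,u-26:u+26]=m[v-26:v+26,u-26:u+26]
    c=max(cv2.findContours(k,0,1)[0],key=cv2.contourArea)[:,0]
    p=ray(w,c,.034)
    if u==335:
        fl=c[:,1]<=c[:,1].min()+2; q=p[~fl]; q=q[q[:,0]<np.quantile(p[:,0],.8)]
        l=np.polyfit(p[fl,1],p[fl,0],1);print('flat x at y=-.02',np.polyval(l,-.02),'slope',l[0])
        # dark-green ring extremes
    else: q=p
    ce,r=fitc(q);cs.append(ce);print((u,v),np.round(ce,4),round(r,4),len(p))
cs=np.array(cs);print('holder yaw est',np.arctan2(cs[0,1]-cs[2,1],cs[0,0]-cs[2,0])*1-0, 'center',(cs[0]+cs[3])/2)
# plate corners
print('corners',np.round(ray(w,[[176,131],[385.5,138],[373,329],[184,323]],.016),4))
# tray in top
E
```

```text
[175 172 164] [142 146 152] [138 143 149]
(221, 186) [0.624 0.068] 0.0068 122
flat x at y=-.02 0.6194869643502792 slope 0.17155114840731822
(335, 192) [0. 0.] 0.0 7
(223, 292) [0.5393 0.046 ] 0.0008 4Traceback (most recent call last):
  File "<stdin>", line 8, in <module>
ValueError: max() iterable argument is empty
```

```bash
python3 - <<'E'
from h import *
w=cams.read_camera('wrist');im=w['color'];f=im.astype(int)
m=((f.min(2)>120)&(f[...,0]-f[...,2]>1)).astype(np.uint8)*255
cs=[]
for u,v in((221,186),(335,192),(223,292),(330,296)):
    k=np.zeros_like(m);k[v-24:v+24,u-24:u+24]=m[v-24:v+24,u-24:u+24]
    c=max(cv2.findContours(k,0,1)[0],key=cv2.contourArea)[:,0]
    p=ray(w,c,.034);q=p
    if u==335:
        fl=(c[:,1]<=c[:,1].min()+3)&(abs(c[:,0]-335)<13)
        l=np.polyfit(p[fl,1],p[fl,0],1);print('flat x at y=-.02',np.polyval(l,-.02),'slope',l[0])
        q=p[c[:,1]>c[:,1].min()+7]
    ce,r=fitc(q);cs.append(ce);print((u,v),np.round(ce,4),round(r,4),len(q))
cs=np.array(cs);d=cs[0]-cs[2];print('yaw',np.arctan2(d[1],d[0]),'center',(cs[0]+cs[3])/2)
c=np.array([[176,131],[385.5,138],[373,329],[184,323]]);c=ray(w,c,.016);print('corners',np.round(c,4),c.mean(0))
E
```

```text
(221, 186) [0.6189 0.0698] 0.0134 92
flat x at y=-.02 0.6235338580804118 slope 0.08969126711239375
(335, 192) [ 0.6156 -0.0262] 0.0131 50
(223, 292) [0.5233 0.0727] 0.0133 81
(330, 296) [ 0.5203 -0.0232] 0.0133 82
yaw -0.03062965858339806 center [0.56960626 0.02330163]
corners [[ 0.6603  0.1035  0.016 ]
 [ 0.6549 -0.0735  0.016 ]
 [ 0.4754 -0.0699  0.016 ]
 [ 0.4803  0.1128  0.016 ]] [0.56772351 0.01823149 0.016     ]
```

```bash
python3 - <<'E'
from h import *
w=cams.read_camera('wrist');im=w['color'].copy();print(w['cx'],w['cy'],w['k1'])
t=np.linspace(0,6.28,60)
def circ(c,r,z,col):
    p=proj(w,np.c_[c[0]+r*np.cos(t),c[1]+r*np.sin(t),0*t+z]);q=(p-[160,110])*3
    cv2.polylines(big,[np.int32(q[:,None])],True,col,1,16)
big=cv2.resize(im[110:340,160:420],None,fx=3,fy=3,interpolation=2)
for c in((.6189,.0698),(.6156,-.0262),(.5233,.0727),(.5203,-.0232)): circ(c,.02,.034,(255,0,0));circ(c,.0133,.034,(255,255,0))
for c,col in(((.5677,.0182),(255,0,255)),((.5696,.0233),(0,255,255))):
    a=-.03;o=np.array([[1,1],[1,-1],[-1,-1],[-1,1]])*.09@np.array([[np.cos(a),np.sin(a)],[-np.sin(a),np.cos(a)]])+c
    p=(proj(w,np.c_[o,[.016]*4])-[160,110])*3;cv2.polylines(big,[np.int32(p[:,None])],True,col,1,16)
    circ(c,.022,.081,col)
save('ov',big)
E
```

```text
323.95390855260945 238.1232904677436 -0.06878004724180378
```

View pics/ov.png

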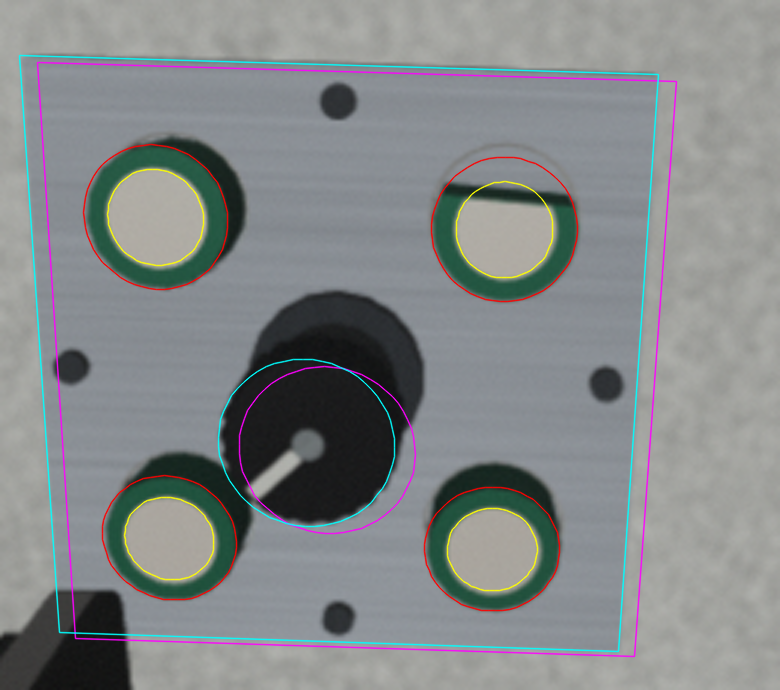

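The cyan overlay fits: holder centre (0.5696, 0.0235), yaw -0.03; chipped mount (0.6156, -0.026). The white line gives cap ≈ 2.3 rad, which is in the stated range. Now computing the descent.

```bash
python3 - <<'E'
from h import *
go([.617,-.0262,.019],np.pi/2-.06)
E
```

```text
t 2.07 pos [ 0.5989 -0.0229  0.2061] jawyaw -1.568 q [-0.21  0.12  1.77 -0.    1.25  1.36] F [-0.7  0.1  0.4] T [-0.03 -0.02  0.03] op 0.998
shift [0.624 0.061 0.011] turn [0.04 0.   0.  ]
```

Emit:
play_rows(rows=[[85,[0.15,0.061,0.011],[0.04,0,0]],[85,[0.3,0.061,0.011],[0.04,0,0]],[85,[0.42,0.061,0.011],[0.04,0,0]],[85,[0.5,0.061,0.011],[0.04,0,0]],[85,[0.56,0.061,0.011],[0.04,0,0]],[85,[0.59,0.061,0.011],[0.04,0,0]],[85,[0.61,0.061,0.011],[0.04,0,0]],[85,[0.624,0.061,0.011],[0.04,0,0]],[85,[0.624,0.061,0.011],[0.04,0,0]],[85,[0.624,0.061,0.011],[0.04,0,0]]], force=30)

```text
time: 2.9
eef_pos: [0.6187, -0.0254, 0.0209]
tcp_rot: [0.515, 0.484, -0.514, 0.486]
contact_force: [0.2, -0.8, -1.0]
opening: 0.848
```

```bash
python3 - <<'E'
from h import *
go([.617,-.0262,.019],np.pi/2-.06)
save('w2',cams.read_camera('wrist')['color'])
E
```

```text
t 2.9 pos [ 0.6187 -0.0254  0.0209] jawyaw -1.63 q [-0.2   0.38  1.83 -0.    0.93  1.43] F [ 0.2 -0.8 -1. ] T [ 0.02 -0.    0.03] op 0.848
shift [ 0.006 -0.005  0.003] turn [ 0.     0.    -0.002]
```

View pics/w2.png

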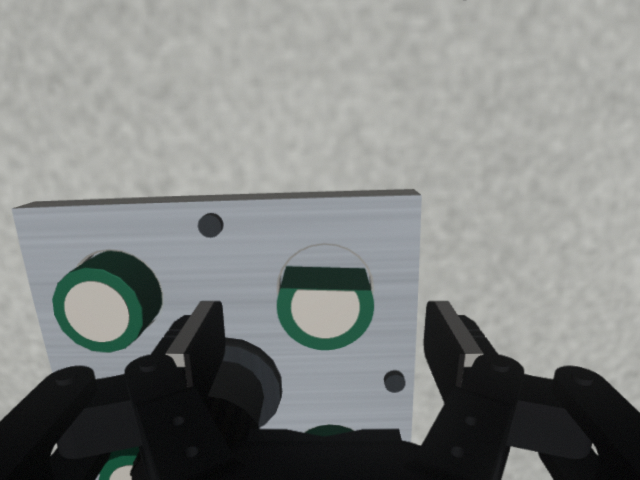

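```bash
python3 - <<'E'
from h import *
w=cams.read_camera('wrist');s=ctrl.get_state();M=R.from_quat(s['tcp_rot']).as_matrix();p=s['eef_pos'];print(p)
print('axis top',proj(w,[.6156,-.0262,.034]), proj(w,[.6156,-.0262,.016]))
for back in(0,.01,.019,.03):
  for h in (.036,):
    print(back,[np.round(proj(w,p+M@[-back,y,sg*h])[0]) for sg in(1,-1) for y in(-.011,.011)])
E
```

```text
[ 0.6187156  -0.02518742  0.0209704 ]
axis top [[325.97680466 308.78221647]] [[325.77070336 291.12537478]]
0 [array([404., 312.]), array([407., 266.]), array([242., 312.]), array([239., 266.])]
0.01 [array([408., 323.]), array([411., 274.]), array([238., 322.]), array([235., 274.])]
0.019 [array([412., 333.]), array([416., 282.]), array([234., 333.]), array([230., 282.])]
0.03 [array([418., 348.]), array([423., 294.]), array([228., 348.]), array([223., 294.])]
```

The mount at (325,307) sits midway between the fingers (inner edges at columns 223 and 425). Closing gently.

Emit:
play_rows(rows=[[30,[0.006,-0.005,0.0],[0,0,0]],[30,[0.006,-0.005,0.0],[0,0,0]],[30,[0.006,-0.005,0.0],[0,0,0]],[30,[0.006,-0.005,0.0],[0,0,0]],[30,[0.006,-0.005,0.0],[0,0,0]],[30,[0.006,-0.005,0.0],[0,0,0]],[30,[0.006,-0.005,0.0],[0,0,0]],[30,[0.006,-0.005,0.0],[0,0,0]],[30,[0.006,-0.005,0.0],[0,0,0]],[30,[0.006,-0.005,0.0],[0,0,0]]], force=40)

```text
time: 3.83
eef_pos: [0.616, -0.0248, 0.0174]
tcp_rot: [-0.515, -0.485, 0.515, -0.485]
contact_force: [-0.6, 0.1, 0.1]
opening: 0.303
```

```bash
python3 - <<'E'
from h import *
go([.617,-.0262,.019],np.pi/2-.06)
save('w3',cams.read_camera('wrist')['color'][200:480])
E
```

```text
t 3.83 pos [ 0.616  -0.0248  0.0174] jawyaw -1.63 q [-0.2   0.38  1.84  0.    0.93  1.43] F [-0.6  0.1  0.1] T [-0.01 -0.03  0.  ] op 0.303
shift [-0.005  0.004  0.004] turn [ 0. -0.  0.]
```

View pics/w3.png

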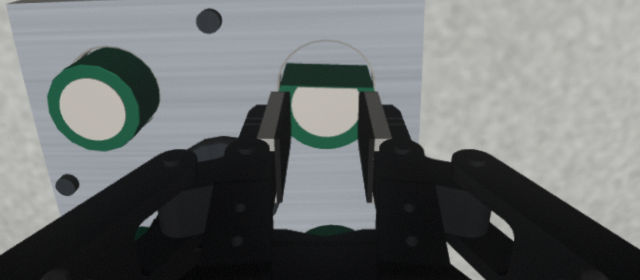

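The fingers shut to 30 % (25 mm) without touching, so the pads are still above the mount. I'll check tip and body heights from the side camera.

```bash
python3 - <<'E'
from h import *
b=cams.read_camera('side');s=ctrl.get_state();p=s['eef_pos'];M=R.from_quat(s['tcp_rot']).as_matrix()
big=cv2.resize(b['color'][190:320,250:400],None,fx=5,fy=5,interpolation=2)
for back,col in((0,(255,0,0)),(.019,(255,255,0)),(.073,(0,255,255))):
    q=proj(b,[p+M@[-back,0,z] for z in(-.0128,.0128)]);print(back,q)
    for x in (q-[250,190])*5: cv2.circle(big,tuple(int(i) for i in x),4,col,-1)
save('s2',big)
E
```

```text
0 [[292.16940248 264.75529827]
 [293.76784097 257.16519132]]
0.019 [[291.88757328 260.3146757 ]
 [293.50819325 252.69510433]]
0.073 [[291.04773755 247.0989518 ]
 [292.73486526 239.39927498]]
```

View pics/s2.png

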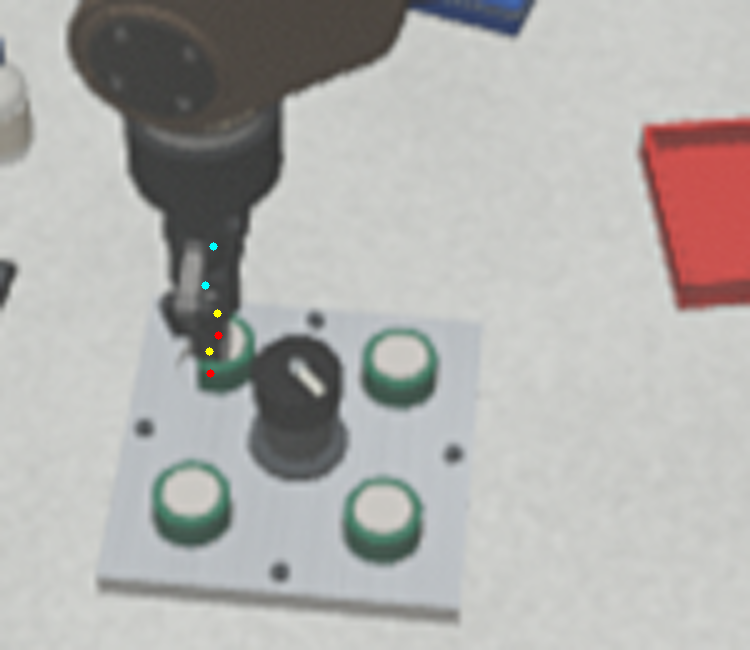

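The side view shows the near finger ending at about (210,358) in the crop, roughly 15 mm above the computed TCP at (210,373), and the body well above the cap. So there is room to go lower. I'll reopen, descend about 11 mm and close again.

Emit:
play_rows(rows=[[85,[0,0,0],[0,0,0]],[85,[0,0,0],[0,0,0]],[85,[0,0,0],[0,0,0]],[85,[0,0,0],[0,0,0]],[85,[0,0,0],[0,0,0]],[85,[0.01,0,0.003],[0,0,0]],[85,[0.02,0,0.003],[0,0,0]],[85,[0.028,0,0.003],[0,0,0]],[85,[0.033,0,0.003],[0,0,0]],[85,[0.036,0,0.003],[0,0,0]]])

```text
time: 4.77
eef_pos: [0.6156, -0.0256, 0.006]
tcp_rot: [-0.514, -0.485, 0.515, -0.485]
contact_force: [-0.5, 0.6, -0.3]
opening: 0.852
```

Emit:
play_rows(rows=[[30,[0,0,0],[0,0,0]],[30,[0,0,0],[0,0,0]],[30,[0,0,0],[0,0,0]],[30,[0,0,0],[0,0,0]],[30,[0,0,0],[0,0,0]],[30,[0,0,0],[0,0,0]],[30,[0,0,0],[0,0,0]],[30,[0,0,0],[0,0,0]]])

```text
time: 5.43
eef_pos: [0.6163, -0.0257, 0.0072]
tcp_rot: [0.515, 0.485, -0.514, 0.485]
contact_force: [-0.7, 0.5, 5.3]
opening: 0.405
```

```bash
python3 - <<'E'
from h import *
go([.617,-.0262,.007],np.pi/2-.06)
save('w4',cams.read_camera('wrist')['color'][200:480])
go([.617,-.0262,.007],np.pi/2-.06)
E
```

```text
t 5.43 pos [ 0.6163 -0.0257  0.0072] jawyaw -1.63 q [-0.21  0.39  1.84  0.    0.91  1.42] F [-0.7  0.5  5.3] T [ 0.1   0.3  -0.01] op 0.405
shift [0.001 0.003 0.002] turn [ 0.  0. -0.]
t 5.48 pos [ 0.6162 -0.0257  0.0072] jawyaw -1.63 q [-0.21  0.39  1.84  0.    0.91  1.42] F [-1.2  0.4  5.5] T [ 0.16  0.27 -0.03] op 0.411
shift [0.001 0.003 0.002] turn [ 0.  0. -0.]
```

View pics/w4.png

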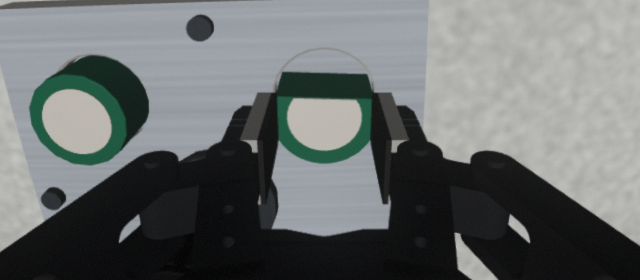

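Now the pads hold the mount: its sides at columns 277 and 372 touch both fingers, at opening 0.41. Lifting.

Emit:
play_rows(rows=[[30,[-0.03,0,0],[0,0,0]],[30,[-0.08,0,0],[0,0,0]],[30,[-0.16,0,0],[0,0,0]],[30,[-0.26,0,0],[0,0,0]],[30,[-0.36,0,0],[0,0,0]],[30,[-0.42,0,0],[0,0,0]],[30,[-0.42,0,0],[0,0,0]],[30,[-0.42,0,0],[0,0,0]]])

```text
time: 6.15
eef_pos: [0.6166, -0.0259, 0.1337]
tcp_rot: [0.515, 0.484, -0.514, 0.486]
contact_force: [0.2, 0.3, -0.4]
opening: 0.413
```

```bash
python3 - <<'E'
from h import *
go([.517,.286,.135],np.pi/2+.2)
# refine tray in side view
for n in('top','side'):
    b=cams.read_camera(n)
    hsv=cv2.cvtColor(b['color'],cv2.COLOR_RGB2HSV)
    red=cv2.inRange(hsv,(0,120,80),(8,255,255))|cv2.inRange(hsv,(172,120,80),(180,255,255))
    for c in cv2.findContours(red,0,2)[0]:
        if cv2.contourArea(c)>600:
            r=cv2.minAreaRect(cv2.convexHull(c));p=ray(b,[r[0]],.02)[0]
            if p[0]>.4: print(n,np.round(p,3),np.round(ray(b,cv2.approxPolyDP(c,8,True)[:,0],.022),3)[:,:2].tolist())
save('w5',cams.read_camera('wrist')['color'])
E
```

```text
t 6.15 pos [ 0.6166 -0.0259  0.1337] jawyaw -1.63 q [-0.21  0.23  1.79 -0.    1.13  1.42] F [ 0.2  0.3 -0.4] T [ 0.02  0.04 -0.01] op 0.413
shift [-0.006 -0.393 -1.018] turn [-0.165  0.001 -0.002]
top [0.517 0.286 0.02 ] [[0.586, 0.246], [0.556, 0.355], [0.45, 0.325], [0.476, 0.217]]
side [0.517 0.291 0.02 ] [[0.477, 0.216], [0.589, 0.246], [0.557, 0.364], [0.449, 0.336]]
```

View pics/w5.png

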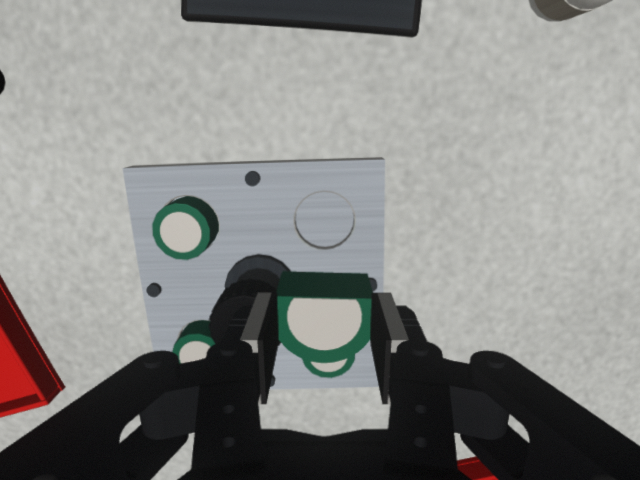

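The mount is held at (324,315) and its pocket is empty at (324,219). Carrying it to the tray, centre (0.517, 0.288).

Emit:
play_rows(rows=[[30,[0,-0.03,-0.08],[0,0,0]],[30,[0,-0.07,-0.18],[0,0,0]],[30,[0,-0.11,-0.29],[0,0,0]],[30,[0,-0.16,-0.4],[0,0,0]],[30,[0,-0.2,-0.51],[0,0,0]],[30,[0,-0.24,-0.62],[-0.04,0,0]],[30,[0,-0.28,-0.73],[-0.08,0,0]],[30,[0,-0.33,-0.84],[-0.12,0,0]],[30,[0,-0.37,-0.94],[-0.16,0,0]],[30,[0,-0.39,-0.99],[-0.21,0,0]]])

```text
time: 7.13
eef_pos: [0.5139, 0.2804, 0.1302]
tcp_rot: [0.425, 0.565, -0.427, 0.563]
contact_force: [-0.2, -0.1, -0.0]
opening: 0.409
```

Emit:
play_rows(rows=[[30,[0,0,0],[0,0,0]],[30,[0,0,0],[0,0,0]],[30,[0,0,0],[0,0,0]],[30,[0,0,0],[0,0,0]]])

```text
time: 7.47
eef_pos: [0.5169, 0.2765, 0.1318]
tcp_rot: [0.428, 0.563, -0.429, 0.562]
contact_force: [-0.8, -0.5, 0.9]
opening: 0.409
```

```bash
python3 - <<'E'
from h import *
go([.517,.288,.008],np.pi/2+.27)
w=cams.read_camera('wrist');save('w6',w['color'])
E
```

```text
t 7.47 pos [0.5169 0.2765 0.1318] jawyaw -1.303 q [ 0.32  0.17  1.86 -0.    1.11  1.62] F [-0.8 -0.5  0.9] T [-0.05  0.02 -0.  ] op 0.409
shift [ 0.413  0.011 -0.037] turn [-0.001  0.     0.001]
```

View pics/w6.png

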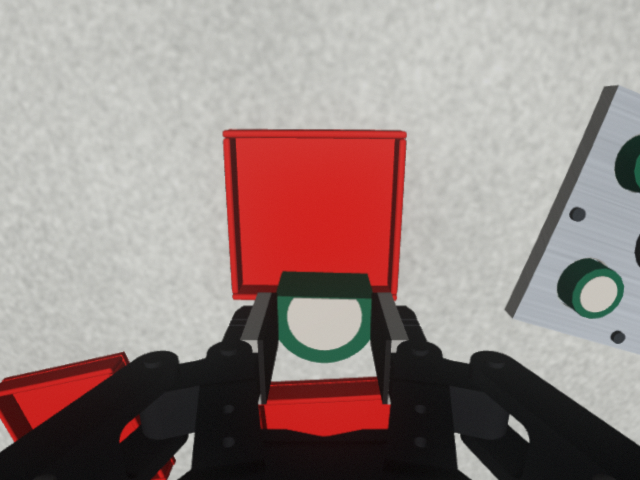

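The tray spans corners (224,132)–(397,298) with the mount held at (324,315). Checking its centre with this view.

```bash
python3 - <<'E'
from h import *
w=cams.read_camera('wrist')
p=ray(w,[[224,132],[405,132],[397,298],[234,298]],.025);print(np.round(p,3),p.mean(0))
go([*p.mean(0)[:2],.008],np.pi/2+.27)
E
```

```text
[[0.561 0.355 0.025]
 [0.592 0.242 0.025]
 [0.479 0.211 0.025]
 [0.448 0.325 0.025]] [0.52007509 0.28314777 0.025     ]
t 7.57 pos [0.5172 0.2765 0.1323] jawyaw -1.303 q [ 0.32  0.17  1.86 -0.    1.12  1.62] F [ 0.5  0.  -1.2] T [-0.    0.02 -0.02] op 0.412
shift [ 0.414  0.015 -0.019] turn [-0.001  0.     0.   ]
```

Emit:
play_rows(rows=[[30,[0.1,0.015,-0.02],[0,0,0]],[30,[0.2,0.015,-0.02],[0,0,0]],[30,[0.29,0.015,-0.02],[0,0,0]],[30,[0.35,0.015,-0.02],[0,0,0]],[30,[0.385,0.015,-0.02],[0,0,0]],[30,[0.405,0.015,-0.02],[0,0,0]],[30,[0.415,0.015,-0.02],[0,0,0]],[30,[0.42,0.015,-0.02],[0,0,0]],[30,[0.42,0.015,-0.02],[0,0,0]],[30,[0.42,0.015,-0.02],[0,0,0]]])

```text
time: 8.4
eef_pos: [0.5206, 0.285, 0.008]
tcp_rot: [0.429, 0.562, -0.427, 0.563]
contact_force: [0.1, 0.6, -0.3]
opening: 0.408
```

Emit:
play_rows(rows=[[50,[0,0,0],[0,0,0]],[60,[0,0,0],[0,0,0]],[60,[0,0,0],[0,0,0]],[60,[0,0,0],[0,0,0]],[60,[0,0,0],[0,0,0]]])

```text
time: 8.82
eef_pos: [0.5196, 0.2848, 0.0068]
tcp_rot: [0.428, 0.563, -0.428, 0.563]
contact_force: [-0.3, 0.6, 0.9]
opening: 0.599
```

Emit:
play_rows(rows=[[60,[-0.05,0,0],[0,0,0]],[60,[-0.15,0,0],[0,0,0]],[60,[-0.28,0,0],[0,0,0]],[60,[-0.4,0,0],[0,0,0]],[70,[-0.5,0,0],[0,0,0]],[80,[-0.55,0,0],[0,0,0]],[85,[-0.55,0,0],[0,0,0]],[85,[-0.55,0,0],[0,0,0]]])

```text
time: 9.48
eef_pos: [0.5198, 0.2848, 0.1724]
tcp_rot: [0.429, 0.562, -0.427, 0.563]
contact_force: [-0.4, 0.1, -0.5]
opening: 0.849
```

```bash
python3 - <<'E'
from h import *
w=cams.read_camera('wrist');im=w['color'];f=im.astype(int);hsv=cv2.cvtColor(im,cv2.COLOR_RGB2HSV)
g=cv2.inRange(hsv,(60,80,30),(90,255,255))
n,l,s,ce=cv2.connectedComponentsWithStats(g)
for i in range(1,n):
    if s[i,4]>150: print(s[i],np.round(ce[i]),np.round(ray(w,[ce[i]],.03)[0],3))
go([.5696,.0235,.16],1.21)
E
```

```text
[ 590  142   50   52 1273] [611. 166.] [0.617 0.083 0.03 ]
[299 204  51  35 524] [324. 223.] [0.514 0.283 0.03 ]
[ 541  251   56   52 1202] [566. 273.] [0.527 0.08  0.03 ]
t 9.53 pos [0.5187 0.2845 0.1703] jawyaw -1.3 q [0.33 0.14 1.82 0.   1.19 1.63] F [-0.7  0.3 -0.5] T [-0.02  0.01  0.03] op 0.849
shift [ 0.035 -0.069  0.884] turn [0.402 0.    0.001]
```

Emit:
play_rows(rows=[[85,[0,-0.07,0.883],[-0.08,0,0]],[85,[0,-0.07,0.883],[-0.16,0,0]],[85,[0,-0.07,0.883],[-0.24,0,0]],[85,[0,-0.07,0.883],[-0.32,0,0]],[85,[0,-0.07,0.883],[-0.4,0,0]],[85,[0,-0.07,0.883],[-0.48,0,0]],[85,[0,-0.07,0.883],[-0.56,0,0]],[85,[0,-0.07,0.883],[-0.64,0,0]],[85,[0,-0.07,0.883],[-0.72,0,0]],[85,[0,-0.07,0.883],[-0.8,0,0]]])

```text
time: 10.37
eef_pos: [0.5684, 0.0229, 0.1681]
tcp_rot: [0.037, 0.708, -0.037, 0.704]
contact_force: [-0.2, 0.5, -0.6]
opening: 0.85
```

Emit:
play_rows(rows=[[85,[0,0,0],[-0.08,0,0]],[85,[0,0,0],[-0.16,0,0]],[85,[0,0,0],[-0.24,0,0]],[85,[0,0,0],[-0.32,0,0]],[85,[0,0,0],[-0.4,0,0]],[85,[0,0,0],[-0.48,0,0]],[85,[0,0,0],[-0.56,0,0]],[85,[0,0,0],[-0.64,0,0]],[85,[0,0,0],[-0.72,0,0]],[85,[0,0,0],[-0.8,0,0]]])

```text
time: 11.2
eef_pos: [0.5683, 0.024, 0.1682]
tcp_rot: [-0.383, 0.595, 0.385, 0.592]
contact_force: [0.2, -0.0, -1.0]
opening: 0.85
```

Emit:
play_rows(rows=[[85,[0,0,0],[0,0,0]],[85,[0,0,0],[0,0,0]],[85,[0,0,0],[0,0,0]]])

```text
time: 11.45
eef_pos: [0.5692, 0.0239, 0.1699]
tcp_rot: [-0.381, 0.596, 0.382, 0.595]
contact_force: [0.4, 0.1, 0.3]
opening: 0.851
```

```bash
python3 - <<'E'
from h import *
w=cams.read_camera('wrist');im=w['color']
go([.5696,.0235,.055],1.21)
# cap: dark top; white line + grey hub
c=proj(w,[.5696,.0235,.0802])[0];print('expect cap',np.round(c))
save('w7',im)
E
```

```text
t 11.5 pos [0.5695 0.0239 0.1704] jawyaw 1.14 q [-0.14  0.09  1.87 -0.    1.18 -1.28] F [ 0.2 -0.4 -0.2] T [-0.    0.03  0.03] op 0.852
shift [ 0.385 -0.002 -0.001] turn [-0.045 -0.    -0.001]
expect cap [324. 233.]
```

View pics/w7.png

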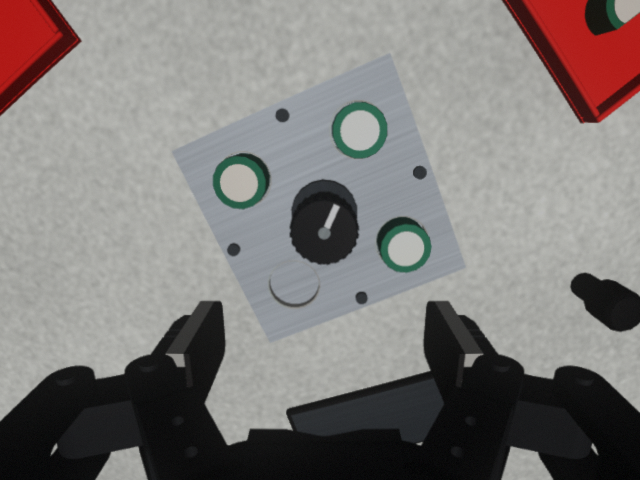

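The cap hub is at (324,233), exactly where predicted, and the chipped mount is in the tray at the upper right. Descending on the cap and gripping.

Emit:
play_rows(rows=[[85,[0.1,0,0],[0,0,0]],[85,[0.2,0,0],[0,0,0]],[85,[0.29,0,0],[0,0,0]],[85,[0.36,0,0],[0,0,0]],[85,[0.41,0,0],[0,0,0]],[85,[0.44,0,0],[0,0,0]],[85,[0.455,0,0],[0,0,0]],[85,[0.455,0,0],[0,0,0]],[85,[0.455,0,0],[0,0,0]],[85,[0.455,0,0],[0,0,0]]], force=60)

```text
time: 12.33
eef_pos: [0.5712, 0.0237, 0.0366]
tcp_rot: [-0.383, 0.594, 0.381, 0.596]
contact_force: [-0.3, -0.8, 0.8]
opening: 0.851
```

Emit:
play_rows(rows=[[25,[0,0,0],[0,0,0]],[25,[0,0,0],[0,0,0]],[25,[0,0,0],[0,0,0]],[25,[0,0,0],[0,0,0]],[25,[0,0,0],[0,0,0]],[25,[0,0,0],[0,0,0]],[25,[0,0,0],[0,0,0]],[25,[0,0,0],[0,0,0]],[25,[0,0,0],[0,0,0]],[25,[0,0,0],[0,0,0]]])

```text
time: 13.17
eef_pos: [0.5705, 0.0232, 0.0366]
tcp_rot: [-0.383, 0.595, 0.382, 0.595]
contact_force: [-2.3, -2.2, 5.9]
opening: 0.492
```

```bash
python3 - <<'E'
from h import *
go([.5696,.0235,.034],1.14)
w=cams.read_camera('wrist');go([.5696,.0235,.034],1.14)
im=w['color'];f=im.astype(int)
h=proj(w,[.5696,.0235,.0802])[0];print('hub',h)
u,v=np.int32(h);k=np.zeros(im.shape[:2],np.uint8);k[v-70:v+70,u-60:u+60]=((f.min(2)>120)[v-70:v+70,u-60:u+60])*255
n,l,s,ce=cv2.connectedComponentsWithStats(k)
for i in range(1,n):
    if s[i,4]>30: print(s[i],ce[i],ray(w,[ce[i]],.0802)[0])
E
```

```text
t 13.17 pos [0.5705 0.0232 0.0366] jawyaw 1.142 q [-0.14  0.26  1.95 -0.    0.93 -1.28] F [-2.3 -2.2  5.9] T [-0.26  0.43 -0.01] op 0.492
shift [ 0.009  0.003 -0.   ] turn [ 0.001 -0.001  0.001]
t 13.22 pos [0.5705 0.0232 0.0366] jawyaw 1.142 q [-0.14  0.26  1.95 -0.    0.93 -1.28] F [-3.  -1.6  5.6] T [-0.25  0.5   0.11] op 0.492
shift [ 0.009  0.003 -0.   ] turn [ 0.001 -0.001  0.001]
hub [323.33572816 334.92283371]
[263 264   8  29 188] [265.86702128 277.05319149] [0.54302678 0.01541187 0.0802    ]
[378 264   5  29 109] [380.49541284 276.70642202] [0.55814906 0.0488508  0.0802    ]
[313 283  42  63 966] [332.83333333 316.7194617 ] [0.56473978 0.02916835 0.0802    ]
[ 263  357   47   45 1136] [279.79929577 385.27992958] [0.58146504 0.0012773  0.0802    ]
[ 301  357   82   47 1630] [350.39079755 389.50184049] [0.59332703 0.02312328 0.0802    ]
```

The cap is gripped at 0.49. The white line is at about 131° in world axes, which puts the cap ≈ 2.31 rad (1.47 units) above the stop if zero lies along holder x. Turning clockwise and following the thread down.

Emit:
play_rows(rows=[[25,[0,0,0],[0.06,0,0]],[25,[0.001,0,0],[0.13,0,0]],[25,[0.001,0,0],[0.2,0,0]],[25,[0.001,0,0],[0.27,0,0]],[25,[0.002,0,0],[0.34,0,0]],[25,[0.002,0,0],[0.41,0,0]],[25,[0.002,0,0],[0.48,0,0]],[25,[0.003,0,0],[0.55,0,0]],[25,[0.003,0,0],[0.62,0,0]],[25,[0.003,0,0],[0.68,0,0]]])

```text
time: 14.05
eef_pos: [0.5693, 0.0224, 0.0355]
tcp_rot: [-0.026, 0.708, 0.024, 0.706]
contact_force: [-7.0, -3.5, 7.4]
opening: 0.49
```

```bash
cat >> h.py <<'E'
def line():
    w=cams.read_camera('wrist');im=w['color'];f=im.astype(int);c=np.array([.5696,.0235,.0785])
    h=proj(w,c)[0];u,v=np.int32(h);m=(f.min(2)>110)
    yy,xx=np.nonzero(m);p=ray(w,np.c_[xx,yy],.0785)[:,:2]-c[:2];d=np.hypot(*p.T);k=(d>.004)&(d<.017)
    a=p[k].sum(0) ;print('hub',np.round(h),'line deg (holder)',np.degrees(np.arctan2(a[1],a[0]))+1.75,'n',k.sum())
E
python3 - <<'E'
from h import *
go([.5696,.0235,.034],1.14);line();go([.5696,.0235,.034],1.14)
E
```

```text
t 14.05 pos [0.5693 0.0224 0.0355] jawyaw 0.07 q [-0.14  0.26  1.95 -0.    0.93 -0.2 ] F [-7.  -3.5  7.4] T [-0.71  0.96  0.12] op 0.49
shift [0.005 0.003 0.001] turn [-0.681 -0.003  0.   ]
hub [323. 335.] line deg (holder) 69.84305056323296 n 505
t 14.1 pos [0.5693 0.0225 0.0355] jawyaw 0.067 q [-0.14  0.26  1.95 -0.    0.93 -0.2 ] F [-5.8 -4.3  8.3] T [-0.72  0.94 -0.01] op 0.493
shift [0.005 0.003 0.001] turn [-0.683 -0.003  0.   ]
```

Emit:
play_rows(rows=[[25,[0,0,0],[0.07,0,0]],[25,[0.001,0,0],[0.14,0,0]],[25,[0.001,0,0],[0.21,0,0]],[25,[0.001,0,0],[0.28,0,0]],[25,[0.002,0,0],[0.35,0,0]],[25,[0.002,0,0],[0.42,0,0]],[25,[0.002,0,0],[0.49,0,0]],[25,[0.003,0,0],[0.56,0,0]],[25,[0.003,0,0],[0.63,0,0]],[25,[0.003,0,0],[0.66,0,0]]])

```text
time: 14.93
eef_pos: [0.568, 0.023, 0.0345]
tcp_rot: [0.327, 0.628, -0.33, 0.624]
contact_force: [-8.7, -2.8, 9.8]
opening: 0.494
```

```bash
python3 - <<'E'
from h import *
line();go([.5696,.0235,.034],0.067)
E
```

```text
hub [323. 337.] line deg (holder) 13.182155467650965 n 473
t 14.98 pos [0.568  0.023  0.0345] jawyaw -0.966 q [-0.14  0.26  1.95 -0.    0.93  0.83] F [-9.6 -3.9 10.5] T [-0.56  1.44 -0.03] op 0.492
shift [0.002 0.005 0.002] turn [-0.658 -0.003  0.003]
```

Emit:
play_rows(rows=[[25,[0,0,0],[0.03,0,0]],[25,[0,0,0],[0.06,0,0]],[25,[0,0,0],[0.09,0,0]],[25,[0,0,0],[0.1,0,0]],[25,[0,0,0],[0.1,0,0]]])

```text
time: 15.4
eef_pos: [0.5679, 0.0232, 0.0343]
tcp_rot: [0.374, 0.601, -0.377, 0.597]
contact_force: [-9.2, -2.7, 8.9]
opening: 0.494
```

```bash
python3 - <<'E'
from h import *
line();go([.5696,.0235,.034],-.966)
E
```

```text
hub [323. 338.] line deg (holder) 4.498383676951221 n 490
t 15.45 pos [0.5679 0.0232 0.0344] jawyaw -1.119 q [-0.14  0.26  1.95 -0.    0.93  0.98] F [-8.9 -3.1  9.7] T [-0.41  1.45 -0.03] op 0.493
shift [0.001 0.006 0.002] turn [-0.098 -0.001  0.004]
```

Emit:
play_rows(rows=[[25,[0,0,0],[0.02,0,0]],[25,[0,0,0],[0.04,0,0]],[25,[0,0,0],[0.04,0,0]]])

```text
time: 15.7
eef_pos: [0.5679, 0.0233, 0.0343]
tcp_rot: [0.393, 0.589, -0.396, 0.585]
contact_force: [-9.3, -2.3, 9.7]
opening: 0.493
```

```bash
python3 - <<'E'
from h import *
line();go([.5696,.0235,.034],-.966)
E
```

```text
hub [324. 338.] line deg (holder) 1.041645407751711 n 488
t 15.75 pos [0.5678 0.0233 0.0343] jawyaw -1.183 q [-0.14  0.26  1.95 -0.    0.93  1.05] F [-8.9 -2.3  8.9] T [-0.36  1.38 -0.01] op 0.49
shift [0.001 0.006 0.002] turn [-0.138 -0.001  0.004]
```

Emit:
play_rows(rows=[[25,[0,0,0],[0.02,0,0]],[25,[0,0,0],[0.03,0,0]],[25,[0,0,0],[0.03,0,0]]])

```text
time: 16.0
eef_pos: [0.5678, 0.0233, 0.0343]
tcp_rot: [0.405, 0.58, -0.409, 0.577]
contact_force: [-9.4, -2.6, 8.9]
opening: 0.495
```

```bash
python3 - <<'E'
from h import *
line();go([.5696,.0235,.034],-1.183)
E
```

```text
hub [324. 338.] line deg (holder) -0.01443159074328193 n 485
t 16.05 pos [0.5678 0.0233 0.0342] jawyaw -1.225 q [-0.14  0.26  1.95 -0.    0.93  1.09] F [-9.5 -1.   9.9] T [-0.3   1.39  0.71] op 0.493
shift [0.001 0.006 0.001] turn [-0.027 -0.     0.004]
```

Emit:
play_rows(rows=[[25,[0,0,0],[0.02,0,0]],[25,[0,0,0],[0.03,0,0]],[25,[0,0,0],[0.03,0,0]]])

```text
time: 16.3
eef_pos: [0.5678, 0.0233, 0.0342]
tcp_rot: [0.416, 0.571, -0.421, 0.568]
contact_force: [-8.8, -1.8, 8.6]
opening: 0.49
```

```bash
python3 - <<'E'
from h import *
line();go([.5696,.0235,.034],-1.183)
E
```

```text
hub [324. 338.] line deg (holder) -0.9969593875856599 n 482
t 16.35 pos [0.5678 0.0233 0.0343] jawyaw -1.268 q [-0.14  0.26  1.95 -0.01  0.93  1.14] F [-8.  -1.4  9. ] T [-0.21  1.35  1.45] op 0.49
shift [0.001 0.006 0.001] turn [-0.054  0.001  0.005]
```

The stop is reached: the torque rose from 0 to 0.7 and then 1.45 N m at line ≈ 0°. I'll unload to find the zero-torque angle and check for slip.

Emit:
play_rows(rows=[[25,[0,0,0],[-0.02,0,0]],[25,[0,0,0],[-0.03,0,0]],[25,[0,0,0],[-0.03,0,0]]])

```text
time: 16.6
eef_pos: [0.5678, 0.0233, 0.0343]
tcp_rot: [0.404, 0.58, -0.408, 0.577]
contact_force: [-8.1, -1.6, 9.1]
opening: 0.49
```

```bash
python3 - <<'E'
from h import *
line();go([.5696,.0235,.034],-1.183)
E
```

```text
hub [324. 338.] line deg (holder) 0.02027766427866151 n 485
t 16.65 pos [0.5678 0.0233 0.0343] jawyaw -1.225 q [-0.14  0.26  1.95 -0.    0.93  1.09] F [-9.1 -1.4  9.1] T [-0.25  1.36  0.71] op 0.49
shift [0.001 0.006 0.001] turn [-0.027 -0.     0.004]
```

Emit:
play_rows(rows=[[25,[0,0,0],[-0.02,0,0]],[25,[0,0,0],[-0.025,0,0]],[25,[0,0,0],[-0.025,0,0]]])

```text
time: 16.9
eef_pos: [0.5678, 0.0233, 0.0343]
tcp_rot: [0.395, 0.587, -0.398, 0.584]
contact_force: [-7.6, -2.0, 8.6]
opening: 0.488
```

```bash
python3 - <<'E'
from h import *
line();go([.5696,.0235,.034],-1.183)
E
```

```text
hub [324. 338.] line deg (holder) 0.7026723696998189 n 489
t 16.95 pos [0.5678 0.0233 0.0343] jawyaw -1.19 q [-0.14  0.26  1.95 -0.    0.93  1.05] F [-9.3 -1.7  9.4] T [-0.38  1.4   0.03] op 0.49
shift [0.001 0.006 0.001] turn [-0.004 -0.001  0.004]
```

It is elastic with no slip: torque vanishes at jaw yaw ≈ -1.188, so that is the bottomed angle. Backing off exactly a quarter turn (-1.0 unit) and rising 1.5 mm.

Emit:
play_rows(rows=[[25,[0,0,0],[-0.05,0,0]],[25,[-0.001,0,0],[-0.11,0,0]],[25,[-0.001,0,0],[-0.17,0,0]],[25,[-0.001,0,0],[-0.23,0,0]],[25,[-0.002,0,0],[-0.29,0,0]],[25,[-0.002,0,0],[-0.35,0,0]],[25,[-0.002,0,0],[-0.41,0,0]],[25,[-0.002,0,0],[-0.46,0,0]],[25,[-0.003,0,0],[-0.5,0,0]],[25,[-0.003,0,0],[-0.5,0,0]]])

```text
time: 17.78
eef_pos: [0.5686, 0.0225, 0.0351]
tcp_rot: [0.14, 0.694, -0.142, 0.692]
contact_force: [-7.0, -3.9, 7.7]
opening: 0.492
```

Emit:
play_rows(rows=[[25,[0,0,0],[-0.05,0,0]],[25,[-0.001,0,0],[-0.11,0,0]],[25,[-0.001,0,0],[-0.17,0,0]],[25,[-0.001,0,0],[-0.23,0,0]],[25,[-0.002,0,0],[-0.29,0,0]],[25,[-0.002,0,0],[-0.35,0,0]],[25,[-0.002,0,0],[-0.41,0,0]],[25,[-0.002,0,0],[-0.46,0,0]],[25,[-0.002,0,0],[-0.5,0,0]],[25,[-0.002,0,0],[-0.5,0,0]]])

```text
time: 18.62
eef_pos: [0.5697, 0.0225, 0.0359]
tcp_rot: [-0.135, 0.695, 0.134, 0.693]
contact_force: [-3.7, -3.7, 5.0]
opening: 0.488
```

Emit:
play_rows(rows=[[25,[0,0,0],[0,0,0]],[25,[0,0,0],[0,0,0]],[25,[0,0,0],[0,0,0]]])

```text
time: 18.87
eef_pos: [0.5697, 0.0225, 0.0359]
tcp_rot: [-0.135, 0.695, 0.133, 0.694]
contact_force: [-4.6, -3.8, 5.3]
opening: 0.492
```

```bash
python3 - <<'E'
from h import *
line();go([.5696,.0235,.034],.384)
a=cams.read_camera('top');b=cams.read_camera('side')
x=np.hstack([cv2.resize(a['color'][150:290,180:340],(400,350),interpolation=2),cv2.resize(b['color'][230:420,200:400],(400,380),interpolation=2)[:350]]);save('fin',x)
E
```

```text
hub [323. 334.] line deg (holder) 86.7395489836923 n 521
t 18.92 pos [0.5697 0.0225 0.0359] jawyaw 0.381 q [-0.14  0.26  1.95 -0.    0.93 -0.52] F [-3.5 -3.4  6.1] T [-0.68  0.62  0.05] op 0.488
shift [0.006 0.003 0.001] turn [-0.002 -0.001  0.001]
```

The jaw turned 1.571 rad from the stop without slipping. The line reads 86.7°, about the same 2–3° low bias it showed at similar angles on the way down. The viewer limit is reached, so I'll check the mounts and neighbours numerically and then hand in.

```bash
python3 - <<'E'
from h import *
b=cams.read_camera('side');hsv=cv2.cvtColor(b['color'],cv2.COLOR_RGB2HSV)
g=cv2.inRange(hsv,(60,80,30),(92,255,255));n,l,s,ce=cv2.connectedComponentsWithStats(g)
for i in range(1,n):
    if s[i,4]>20 and 180<ce[i][0]<400 and 200<ce[i][1]<430: print(s[i,4],np.round(ce[i]),np.round(ray(b,[ce[i]],.025)[0],3))
old=cv2.imread('pics/side.png')[...,::-1]
d=cv2.absdiff(b['color'],np.ascontiguousarray(old)).max(2)
for nm,(u,v) in dict(phone=(231,263),cleaner=(248,208),eyepiece=(233,334),driver=(314,142),box=(342,178)).items(): print(nm,d[v-15:v+15,u-12:u+12].max())
E
```

```text
39 [329. 264.] [ 0.521 -0.016  0.025]
40 [288. 291.] [0.618 0.077 0.025]
38 [327. 295.] [0.521 0.082 0.025]
36 [326. 376.] [0.51  0.291 0.025]
phone 7
cleaner 6
eyepiece 7
driver 12
box 138
```

```bash
python3 -c "
from h import *
print(ctrl.sign_off())"
```

```text
the job is handed in; nothing more can be done
None
```

The job is handed in, finishing at about 19 s of the 64 s allowed. The chipped mount is in the farthest red tray, and the gripper is still holding the cap a quarter turn above its stop.

**Chipped mount:** I took it from the pocket at about (0.616, -0.026). My first close was too high and shut on nothing; I went 11 mm lower and the second grip held. The side camera now shows it in the tray at about (0.51, 0.29).

**Cap:** I turned it clockwise about 2.3 rad until the torque rose from 0 to 1.45 N m at the stop. Unloading showed no slip in the grip. I then backed it off, with the jaw turning 1.571 rad from the stop (zero-torque) angle.

**Last checks:**
- **Good mounts:** all three are in their pockets.
- **Bench items:** the phone, cleaner, eyepiece and driver look unchanged in the side picture.
- **White line:** it reads 86.7° instead of 90°. The reading was 2° low at a similar angle on the way down, so I trusted the jaw angle.
- **Slide box:** its patch of the side picture changed, probably because the arm now covers it. The box is fixed, but I could not confirm this by eye because the picture limit was reached.
- **Side load:** about 5 N of sideways force remains on the cap from a roughly 1 mm grip offset.

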